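# Reset the air-line valve under its pry-off cover

### The arm

A 7-joint arm with a two-finger parallel gripper is mounted at the origin on the work surface. World frame = base frame: x ahead of the robot, y to its left, z up, the work surface at z = 0. Lengths are in mm, angles in degrees, forces in N, time in s.
With the tool pointing down it reaches from about 375 to 925 mm from the base axis. Payload 3.1 kg.
Tool frame: the origin (TCP) lies between the finger pads, 19 mm behind the fingertips; this is the grasp point; z points along the fingers, y is the line along which they close (so a half turn about z gives the same grasp; the last joint's range is limited). The gripper opens to 85 mm and grips with 20 to 120 N. Pads are 22 mm wide; open, the fingers measure 114 mm over their backs; the gripper's body (76 mm by 85 mm) begins 54 mm behind the grasp point. The pads swing forward as they close: fully open they stand 13 mm farther back than shut.
Start: joints at [-77.281, 21.939, 2.515, 91.553, -1.026, 66.532, -2.859], TCP at [204.323, 617.054, 249.969] pointing down, gripper open.
Joint ranges: [-149.38, 149.38], [-23.57, 123.04], [-84.95, 90], [0, 143.3], [-89.99, 269.99], [3.08, 112.72], [-163.45, 163.45]. Speed limits (degrees/s): [159.86, 159.86, 180, 180, 180, 180, 180].

### API

Orientations are given as [roll, pitch, yaw] about the fixed x, y, z axes, in that order (R = Rz(yaw) Ry(pitch) Rx(roll)).
In Python, from workcell import readout, eyes, close_job gives the robot as it stands. The module is installed in compiled form; this text tells all that it offers.
- The arm moves only by the shell command python3 -m inch 'ROWS'. ROWS is a JSON object of lists of equal length, an entry for each row: "hand": the closure, from -1 (fully open) to 1 (shut); "delta_pos": the shift along the tool's x, y, z each as a share of 30 mm, from -1 to 1, a list of three; "delta_rot": the turn, a rotation vector about the tool's x, y, z each as a share of 0.08 rad, from -1 to 1, a list of three. In form: {"hand": [hand, ...], "delta_pos": [[x, y, z], ...], "delta_rot": [[wx, wy, wz], ...]}. A call has 1 to 20 rows; each row shifts and turns the commanded pose from where the row before left it, along the tool's axes as they then stand; what a row does not reach is not made up. A row lasts 1/8 s, in which the tool goes at most 62.5 mm and 10.7 degrees, less where a joint would pass 70% of its speed; a pose out of reach is approached as far as the arm can. A call with a number of a shift or a turn outside -1 to 1 is refused whole. A call with a gripper value outside its range is refused whole. The fingers move at their own pace and stop on an object; the grip force is fixed at half the most. Time passes only in rows, so rows that do not move let the fingers close. It gives the time, the measured TCP pose, the force, the opening and the grip force at its end, in the units of the state.
- readout.read_state(): the state, without advancing time (a new reading comes with each control period).
- eyes.read_camera(name): name is "scene" or "top" or "wrist"; returns (picture, depth): 400x640x3 uint8, red, green, blue; 400x640 float32, mm along the optical axis (not along the pixel's ray), 0 where there is no reading.
- eyes.calibration(name): a dict with "fx", "fy", "cx", "cy" (pixels), "R" (3x3) and "t" (3): a world point X has camera coordinates R X + t; the wrist camera has in their place "T_tool_cam" (4x4, takes a point from camera to tool coordinates, whose origin is the TCP and whose axes are the flange's). Camera axes: x right, y down, z forward; pixel columns grow to the right and rows downward; lengths in mm; the calibration is good to about 2 mm. A picture is of the moment at which its call begins: read the wrist's pose just before it. calibration takes no time and is no camera call.
- close_job(): hands the job in; it is judged then, once.
Trained networks look in the newest picture that a camera, given by its name, has taken for a name from the list of things; names that differ only in an ending like _2 or _b are one class to them, and where a whole thing is asked for, a point or a joint stands for the part that bears it (a point fixed in the world has none). Each returns a list of dicts, best first, with "score" (0 to 1); they miss things now and then, are a little off and sometimes report something else, mostly with a low value. They report only what shows in the picture. A call takes as long as a camera call. They do not tell look-alikes from the thing itself.
- eyes.regions_of(camera, query): "mask" (400x640 bool, what is visible of it) and "extent" ([left, top, right, bottom] in pixels, round what is visible of it).
The state is a dict: "time_s": time; "joints": joint angles; "joint_vel": joint speeds; "tau": joint torques, N m; "tcp_pos": TCP position; "ee_rot": TCP orientation; "ft_force": force on the tool from outside, world axes, zero at the start; "torque": the same for the moment, N m; "gripper_width": finger opening in mm; "grasp_force": force on a finger pad.
Only numpy, scipy, OpenCV 4.12 (cv2) and the standard library are available. Lean on these libraries where they do the work, as an engineer would, in place of code of your own. Each camera call takes 0.05 s, during which the arm holds its last target. There are 200 camera calls.

### The job

Use the flat scraper to lever up the cover of the valve box at its notch, swing the cover open past upright so that it stays, and lay the scraper flat on the bench again. Then take the crank handle of the valve wheel, turn it clockwise until the valve is shut against its stop, and back it off (counter-clockwise) exactly two full turns. Finish with the fingers still gripping the handle, holding the wheel there, and leave everything else on the bench where it lies.

Things in the scene. Friction and masses are not known exactly. Their poses are not given: they have to be found in the camera images.
- valve_box: Grey sheet-metal box fixed to the bench, 200 (x) x 190 (y) x 90 mm (z), walls 5 mm, open on top under its cover. Origin: centre of its underside. Its +y wall (towards the robot's left) has the pry notch; the cover is hinged along the top of its -y wall (hinge line parallel to its x axis, at y = -95 mm, z = 90.5 mm). A copper pipe leaves through its +x wall. Box yaw varies by up to 0.25 rad.
- notch (a point): Centre of the pry notch on the outer face of the box's +y wall: an opening 70 mm wide and 10 mm high in the top of the wall, straight under the edge of the cover (z from 80 to 90 mm above the bench). Axes as the box.
- cover_edge (a point): Middle of the cover's free edge, at its underside: 190 mm from the hinge line, right above the notch when shut. It moves with the cover.
- cover: Hinged cover, a flat dark plate 200 x 190 x 4 mm, 0.16 kg, no handle, flush with the box's outside; shut, its underside is 90.5 mm above the bench. Origin on the hinge line, mid-width, at its underside; y along the plate to the free edge, z its outer normal. Opens to 2.1 rad (1.57 = upright). Stiff hinge: it stays where it is left; lifting the edge takes about 2 N.
- scraper: Loose flat scraper, about 80 g, lying flat, blade roughly to the robot's right (-y, within 0.3 rad). Wooden handle 110 x 24 wide x 20 mm high from x = -90 to +20 mm, steel blade 90 x 30 x 2 mm from x = +20 to +110 mm, mid-plane 10 mm above the underside. Origin: underside, at the place to grip (near the centre of mass); x along the blade. May swap places with the wrench.
- scraper_tip (a point): Middle of the blade's front edge, 110 mm ahead of the scraper's origin and 10 mm above its underside.
- wheel (a joint): Valve wheel angle, rad, about the vertical axis through the middle of the box: 0 = shut against its hard stop; grows counter-clockwise seen from above (opening), 6.283 per turn, so two turns back = 12.57. It starts 2 to 6.5 rad open. The stem's friction is about 0.06 N m (1.5 N at the handle); it stays where it is left.
- wheel_axis (a point): Point on the wheel's axis (middle of the box), 66.5 mm above the bench, level with the handle_mid point. The wheel is an aluminium rim of 103 mm outside diameter with three spokes, rim top 38 mm above the bench.
- handle: Smooth round black upright handle on the wheel (grip it firmly, some 80 N; near the stop go slowly), turning freely on its own spindle (the gripper can keep its yaw): 19 mm diameter, from 38.5 to 82.5 mm above the bench, 40 mm from the wheel's axis. Origin: centre of its foot. At wheel angle q it stands in direction q from the box's +x axis, counter-clockwise.
- handle_mid (a point): Point on the handle's axis at the height to grip, 66.5 mm above the bench.
- wrench: Bystander: steel wrench 170 mm long lying beside the scraper, origin underside.
- tape_roll: Bystander: grey tape roll, 100 mm diameter, 45 mm high, origin centre of underside.
- gear: Bystander: dark steel gear, 66 mm diameter, 20 mm high, origin centre of underside.
- oil_can: Bystander: steel can, 56 mm diameter, 120 mm high, origin centre of underside.
- screwdriver: Bystander: screwdriver 200 mm long, origin underside.
- parts_cup: Bystander: steel bowl, 80 mm diameter, 50 mm high, origin centre of underside.
- brass_block: Bystander: brass bar 100 x 20 x 15 mm, origin centre of underside.
There are look-alikes about, which are no part of the job. Several things look just like the scraper: the one meant starts farthest to the robot's left.

How it is judged (in metres and radians):
On the way, in this order (a step that is already met when the one before it is completed fails the run):
1. the scraper levers the cover up off the box (angle between cover's own z axis and vertical above 0.2 rad and contact force between scraper and cover above 0.2 N), for 0.1 s.
2. the cover stands open past upright (angle between cover's own z axis and vertical above 1.6 rad), for 0.2 s.
3. the wheel is shut against its stop by the handle (value of joint wheel below 0.1 rad and contact force between the fingers and handle above 1 N), for 0.2 s.
At the end, for the whole second after the job is handed in: The wheel is open two turns from its stop (12.57 rad, within 0.25 rad) and still; the fingers grip its handle (over 3 N, TCP within 30 mm of handle_mid); the cover stands past upright (opened over 1.58 rad); the scraper lies flat on the bench, at rest and untouched (value of joint wheel between 12.316 and 12.816 rad and velocity of joint wheel between -0.1 and 0.1 rad/s and contact force between the fingers and handle above 3 N and distance between the grasp point and handle_mid below 0.03 m and angle between cover's own z axis and vertical above 1.58 rad and height (world z) of scraper below 0.008 m and angle between scraper's own z axis and vertical below 0.15 rad and linear speed of scraper below 0.02 m/s and contact force between the arm and scraper below 0.1 N); the arm keeps its last pose, push and grip.
It fails at once if another thing on the bench is shifted by more than 40 mm (distance of any of wrench, tape_roll, gear, oil_can, screwdriver, parts_cup, brass_block from where it was at the start of the episode above 0.04 m).
It also fails if it takes over 69 s, if anything falls off the work surface, if the arm or the gripper's body presses on something with over 40 N, if the wrist force passes 120 N, or if a joint passes its speed limit or range.

## Working session

There is one attempt and no reset: what is moved stays moved. The work goes in short steps, Python scripts to look and compute and a shell command to move; the robot and the scene stay as the last step left them, time stands still between calls to the robot, and variables do not carry over. Pictures are saved under pics/ and viewed, at most 10 in all, crops included, and the job is handed in when it is done.

```bash
mkdir -p pics
cat > h.py <<'E'
import numpy as np, cv2
from workcell import readout, eyes
from scipy.spatial.transform import Rotation as Ro
def cam(n):
    c=eyes.calibration(n)
    if 'R' in c: R=np.array(c['R']);t=np.array(c['t'])
    else:
        s=readout.read_state();T=np.array(c['T_tool_cam'])
        Rt=Ro.from_euler('xyz',s['ee_rot'],degrees=True).as_matrix()
        Rw=Rt@T[:3,:3]; tw=Rt@T[:3,3]+np.array(s['tcp_pos']); R=Rw.T;t=-R@tw
    return c,R,t
def look(n):
    c,R,t=cam(n); p,d=eyes.read_camera(n); return p,d,(c,R,t)
def cloud(d,C):
    c,R,t=C; v,u=np.indices(d.shape); 
    P=np.stack([(u-c['cx'])/c['fx']*d,(v-c['cy'])/c['fy']*d,d],-1)
    W=(P-t)@R; W[d<=0]=np.nan; return W
def save(f,p): cv2.imwrite('pics/'+f,p[...,::-1])
E
python3 - <<'E'
from h import *
p,d,C=look('top');save('top.png',p);W=cloud(d,C);np.save('topW.npy',W)
for q in ['scraper','valve_box','cover','wrench','tape_roll','gear','oil_can','screwdriver','parts_cup','brass_block']:
    for r in eyes.regions_of('top',q)[:5]:
        w=W[r['mask']]; print(q,round(r['score'],2),r['extent'],np.nanmedian(w,0).round(),np.nanmax(w[:,2]).round())
print(C[1],C[2]); print(readout.read_state())
p,d,C=look('scene');save('scene.png',p)
E
```

```text
scraper 0.83 [194.3, 223.5, 270.5, 248.6] [471. 233.  16.] 25.0
scraper 0.82 [328.1, 238.6, 349.0, 322.0] [353. -24.  14.] 25.0
scraper 0.74 [180.7, 282.4, 259.8, 292.2] [341. 227.  23.] 30.0
scraper 0.7 [332.3, 126.7, 427.4, 216.6] [ 615. -116.   96.] 103.0
valve_box 0.94 [331.0, 77.9, 424.5, 233.7] [ 611. -123.   95.] 103.0
cover 0.62 [332.8, 128.3, 422.8, 218.7] [ 616. -117.   96.] 103.0
cover 0.15 [331.9, 78.7, 420.7, 232.8] [ 611. -120.   95.] 103.0
wrench 0.82 [188.9, 184.4, 256.5, 204.7] [581. 282.   7.] 13.0
wrench 0.26 [147.4, 224.0, 167.4, 257.4] [464. 431.  15.] 21.0
tape_roll 0.7 [460.3, 222.0, 502.9, 261.2] [ 453. -386.   43.] 50.0
gear 0.9 [270.0, 139.6, 291.0, 157.4] [706. 128.  12.] 25.0
oil_can 0.66 [171.8, 131.4, 206.0, 167.9] [673. 337. 110.] 125.0
screwdriver 0.55 [174.7, 281.1, 260.4, 294.5] [341. 231.  23.] 30.0
screwdriver 0.45 [191.3, 188.0, 253.2, 204.2] [581. 262.   7.] 13.0
screwdriver 0.31 [334.7, 126.1, 422.9, 216.6] [ 615. -116.   96.] 103.0
brass_block 0.67 [147.7, 222.4, 168.6, 259.6] [466. 433.  15.] 21.0
[[-0.00557165 -0.99990004  0.01299511]
 [-0.98252609  0.00305621 -0.1860998 ]
 [ 0.18604148 -0.01380492 -0.98244491]] [ 28.71302519 544.63740301 908.73135342]
{'time_s': 0.55, 'joints': array([-77.28009935,  21.93835081,   2.51647647,  91.5527205 ,
        -1.02400934,  66.5327123 ,  -2.85908419]), 'joint_vel': array([-0.03398413, -0.00929416, -0.00594587, -0.10644223, -0.00265386,
        0.03861366,  0.00352979]), 'tau': array([-9.17718426e-04, -4.33029771e+01,  1.02155540e+00, -2.49662590e+01,
        1.04398298e-02,  2.75966107e-03, -4.21645481e-06]), 'tcp_pos': array([204.34669477, 617.04420576, 249.97348412]), 'ee_rot': array([-1.79998748e+02,  6.86879037e-04,  1.61678712e+02]), 'ft_force': array([-0.3673814 ,  0.12318454,  0.72674858]), 'torque': array([0.02077792, 0.01258327, 0.02475353]), 'grasp_force': 0.0, 'gripper_width': 85.41158490096421}
```

View pics/top.png

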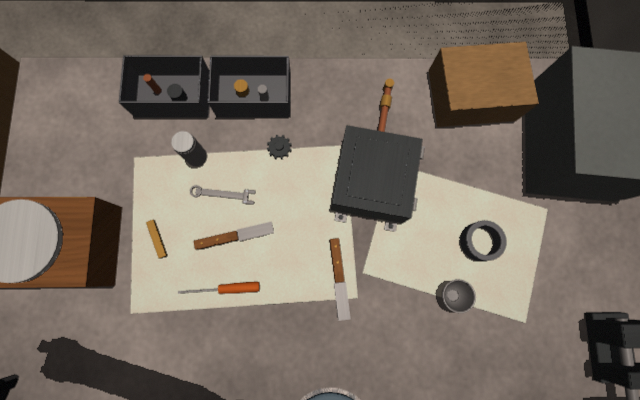

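View pics/scene.png

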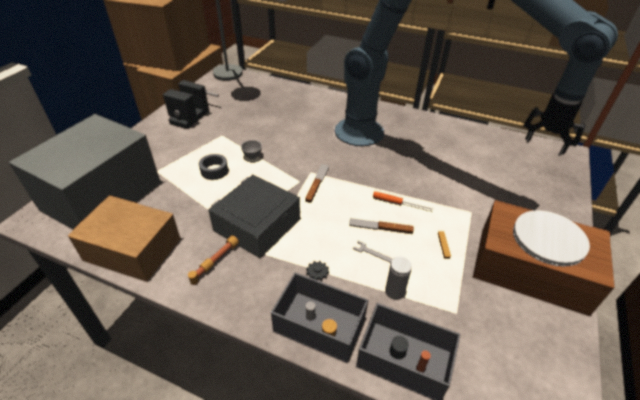

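The top view shows the box at about (375,175). Two scraper look-alikes are at (235,236) and (340,280). The one at (235,236) is farthest to the robot's left (+y, about 233 mm), so it is the one meant. The dark-handled wrench is at (222,194) and the screwdriver at (220,289).

Run:
```python
from h import *
p,d,C=look('top');W=cloud(d,C)
for q,m in (('scraper',0),('cover',0)):
    r=eyes.regions_of('top',q)[m]; M=r['mask']
    w=W[M]; w=w[~np.isnan(w).any(1)]
    if q=='cover': w=w[(w[:,2]>88)]
    print(q,r['extent'],cv2.minAreaRect(w[:,:2].astype(np.float32)), np.median(w,0))
    if q=='scraper':
        u,v=np.meshgrid(np.arange(640),np.arange(400))
        hsv=cv2.cvtColor(p,cv2.COLOR_RGB2HSV); h=W[M&(hsv[...,1]>90)]; b=W[M&(hsv[...,1]<60)]
        for k in (h,b):
            k=k[~np.isnan(k).any(1)]; print(len(k),cv2.minAreaRect(k[:,:2].astype(np.float32)),np.median(k,0))
c=cv2.resize(p[60:260,170:440],None,fx=2.9,fy=2.9,interpolation=cv2.INTER_CUBIC);save('crop.png',c)
# floor offset check
print(np.nanmedian(W[295:305,180:300].reshape(-1,3),0))
```

```text
scraper [331.1, 237.8, 349.0, 319.4] ((364.158935546875, -23.012882232666016), (194.56434631347656, 30.28260040283203), 8.507336616516113) [350.78772722 -24.48680012  14.26840736]
373 ((408.9508056640625, -19.109638214111328), (105.072998046875, 21.9979305267334), 6.0760955810546875) [406.94623162 -19.26991329  20.11752704]
429 ((312.1175231933594, -30.797334671020508), (89.3235855102539, 30.28260040283203), 8.507336616516113) [312.19768996 -31.18171346  11.50974626]
cover [331.6, 124.7, 422.2, 220.4] ((618.5293579101562, -117.46446990966797), (191.24635314941406, 201.16152954101562), 79.22968292236328) [ 614.58084939 -116.45460807   95.61105587]
[314.43735542 220.89953358   1.18387706]
```

View pics/crop.png

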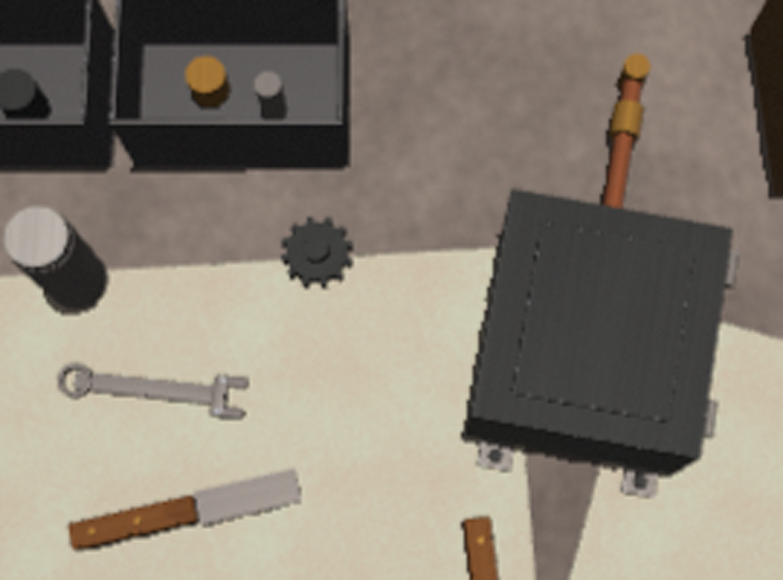

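The crop confirms it: the scraper meant has its wooden handle at crop (135,522) and its blade at (248,497). The other scraper is beside the box at crop (480,545). The box is yawed about −11° and its pipe points +x. Next I'll measure the left scraper and plan the move to hover over it.

```bash
cat >> h.py <<'E'
def plan(x,y,z,yaw=None):
    s=readout.read_state();R=Ro.from_euler('xyz',s['ee_rot'],degrees=True)
    d=R.inv().apply(np.array([x,y,z])-s['tcp_pos'])/30
    print('t',round(s['time_s'],2),'tcp',s['tcp_pos'].round(1),s['ee_rot'].round(1),'shares',d.round(2),end=' ')
    if yaw is not None:
        e=R.inv()*Ro.from_euler('xyz',[180,0,yaw],degrees=True); print('rot',(e.as_rotvec()/.08).round(2),end='')
        d2=Ro.from_euler('xyz',[180,0,yaw],degrees=True).inv().apply(np.array([x,y,z])-s['tcp_pos'])/30; print(' shares after rot',d2.round(2),end='')
    print()
def scr(n):
    p,d,C=look(n);W=cloud(d,C);hsv=cv2.cvtColor(p,cv2.COLOR_RGB2HSV);best=None
    for r in eyes.regions_of(n,'scraper'):
        M=r['mask']; w=np.nanmedian(W[M],0)
        if r['score']>.5 and w[2]<60 and (best is None or w[1]>best[1]): best=(M,w[1])
    M=best[0]
    h=W[M&(hsv[...,1]>90)]; b=W[M&(hsv[...,1]<60)]; o=[]
    for k in (h,b,W[M]):
        k=k[~np.isnan(k).any(1)]; o.append(cv2.minAreaRect(k[:,:2].astype(np.float32))); print(len(k),o[-1],np.median(k,0).round(1))
    hc,bc=np.array(o[0][0]),np.array(o[1][0]); v=bc-hc; print('heading',np.degrees(np.arctan2(v[1],v[0])),'origin',hc+v/np.linalg.norm(v)*35)
    return p
E
python3 - <<'E'
from h import *
scr('top')
plan(471,215,180,100)
E
```

```text
409 ((460.8636779785156, 283.04742431640625), (24.43487548828125, 108.08380126953125), 12.920675277709961) [460.3 282.4  20.5]
439 ((471.777099609375, 235.69921875), (29.841218948364258, 190.62371826171875), 13.464640617370605) [483.3 189.1  11.4]
859 ((470.2476806640625, 242.0870361328125), (29.841218948364258, 203.7604217529297), 13.464640617370605) [470.8 232.4  15.4]
heading -77.02042029419634 origin [468.72481004 248.94166816]
t 0.85 tcp [204.3 617.1 250. ] [180.   -0.  161.7] shares [-12.65  -9.93   2.33] rot [ 0.   -0.   13.46] shares after rot [-14.74   6.43   2.33]
```

```bash
python3 -m inch '{"hand":[-1,-1,-1,-1,-1,-1,-1,-1,-1,-1,-1,-1,-1],"delta_pos":[[0,0,0],[0,0,0],[0,0,0],[0,0,0],[0,0,0],[0,0,0],[0,0,0],[0,0,0],[0,0,0],[0,0,0],[0,0,0],[0,0,0],[0,0,0]],"delta_rot":[[0,0,1],[0,0,1],[0,0,1],[0,0,1],[0,0,1],[0,0,1],[0,0,1],[0,0,1],[0,0,1],[0,0,1],[0,0,1],[0,0,1],[0,0,0.8]]}'; python3 -c "
from h import *
plan(468.5,250,180,103)"
```

```text
time_s: 2.48
tcp_pos: [204.3, 617.1, 250.0]
ee_rot: [-180.0, -0.0, 102.9]
ft_force: [0.5, 0.5, -0.4]
gripper_width: 85.2
grasp_force: 0.0
t 2.48 tcp [204.3 617.1 250. ] [-180.    -0.   102.9] shares [-13.89   5.86   2.33] rot [-0.   -0.   -0.02] shares after rot [-13.9    5.83   2.33]
```

```bash
python3 -m inch '{"hand":[-1,-1,-1,-1,-1,-1,-1,-1,-1,-1,-1,-1,-1,-1,-1,-1],"delta_pos":[[-0.93,0.39,0],[-0.93,0.39,0],[-0.93,0.39,0],[-0.93,0.39,0],[-0.93,0.39,0],[-0.93,0.39,0],[-0.93,0.39,0],[-0.93,0.39,0],[-0.93,0.39,0],[-0.93,0.39,0.3],[-0.93,0.39,0.4],[-0.93,0.39,0.4],[-0.93,0.39,0.4],[-0.93,0.39,0.4],[-0.93,0.39,0.4],[0,0,0]],"delta_rot":[[0,0,0],[0,0,0],[0,0,0],[0,0,0],[0,0,0],[0,0,0],[0,0,0],[0,0,0],[0,0,0],[0,0,0],[0,0,0],[0,0,0],[0,0,0],[0,0,0],[0,0,0],[0,0,0]]}'; python3 -c "
from h import *
plan(468.5,250,180,103)
p=scr('wrist');save('w1.png',p)"
```

```text
time_s: 4.47
tcp_pos: [470.5, 245.4, 180.3]
ee_rot: [-179.9, 0.1, 102.7]
ft_force: [-1.1, -0.1, -0.3]
gripper_width: 85.5
grasp_force: 0.0
t 4.47 tcp [470.5 245.4 180.3] [-1.799e+02  1.000e-01  1.027e+02] shares [ 0.16 -0.03  0.01] rot [-0.01  0.03 -0.07] shares after rot [ 0.16 -0.03  0.01]
1806 ((461.0534973144531, 285.34124755859375), (22.072444915771484, 106.04571533203125), 12.926392555236816) [458.6 293.5  19.1]
2208 ((471.8720703125, 237.87857055664062), (32.84293746948242, 196.29925537109375), 13.440681457519531) [483.6 190.5  10.2]
5099 ((472.2705383300781, 239.72088623046875), (32.83631134033203, 199.8773651123047), 12.424344062805176) [469.  248.7  18. ]
heading -77.15946493256574 origin [468.83183891 251.21651456]
```

View pics/w1.png

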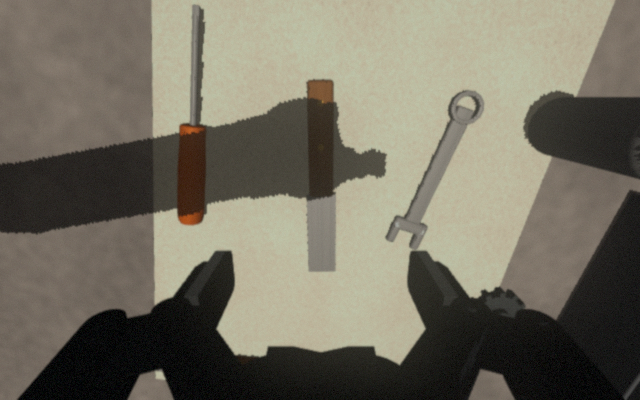

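The wrist view shows the scraper lined up with the tool: handle at (320,138), blade at (321,235). The wrench at (435,170) and the screwdriver at (195,170) are clear of the fingers. I'll descend and grip.

```bash
python3 -m inch '{"hand":[-1,-1,-1,-1,-1,-1,-1,1,1,1,1],"delta_pos":[[0.17,-0.02,0.8],[0,0,0.9],[0,0,0.9],[0,0,0.9],[0,0,0.9],[0,0,0.6],[0,0,0.3],[0,0,0],[0,0,0],[0,0,0],[0,0,0]],"delta_rot":[[0,0,0],[0,0,0],[0,0,0],[0,0,0],[0,0,0],[0,0,0],[0,0,0],[0,0,0],[0,0,0],[0,0,0],[0,0,0]]}'
```

```text
time_s: 5.95
tcp_pos: [468.8, 254.1, 23.0]
ee_rot: [179.9, -0.1, 103.0]
ft_force: [-0.3, 0.3, 3.2]
gripper_width: 22.5
grasp_force: 60.3
```

```bash
python3 -m inch '{"hand":[1,1,1,1,1,1,1,1,1,1,1,1],"delta_pos":[[0,0,-0.3],[0,0,-0.6],[0,0,-0.9],[0,0,-0.9],[0,0,-0.9],[0,0,0],[0,0,0],[0,0,0],[0,0,0],[0,0,0],[0,0,0],[0,0,0]],"delta_rot":[[0,0,0],[0,0,0],[0,0,0],[0,0,0],[0,0,0],[0,0,1],[0,0,1],[0,0,1],[0,0,1],[0,0,0.8],[0,0,0.4],[0,0,0]]}'; python3 -c "
from h import *
plan(663.5,127,130,79.2)"
```

```text
time_s: 7.45
tcp_pos: [467.8, 253.7, 130.5]
ee_rot: [180.0, -0.0, 79.2]
ft_force: [0.4, 0.9, -0.1]
gripper_width: 22.3
grasp_force: 59.9
t 7.45 tcp [467.8 253.7 130.5] [180.   -0.   79.2] shares [-2.93  7.2   0.02] rot [ 0.   -0.01 -0.  ] shares after rot [-2.93  7.2   0.02]
```

```bash
python3 -m inch '{"hand":[1,1,1,1,1,1,1,1,1,1],"delta_pos":[[-0.29,0.72,0],[-0.36,0.9,0],[-0.36,0.9,0],[-0.36,0.9,0],[-0.36,0.9,0],[-0.36,0.9,0],[-0.36,0.9,0],[-0.29,0.72,0],[-0.14,0.36,0],[0,0,0]],"delta_rot":[[0,0,0],[0,0,0],[0,0,0],[0,0,0],[0,0,0],[0,0,0],[0,0,0],[0,0,0],[0,0,0],[0,0,0]]}'
python3 - <<'E'
from h import *
plan(663.5,127,130,79.2)
p,d,C=look('wrist');save('w2.png',p);W=cloud(d,C);np.save('w2.npy',W)
p,d,C=look('top');W=cloud(d,C);save('t2.png',p)
for q in('cover','scraper'):
  for r in eyes.regions_of('top',q)[:3]:
    w=W[r['mask']];w=w[~np.isnan(w).any(1)]
    if q=='cover':w=w[(w[:,2]>88)&(w[:,2]<105)]
    print(q,r['score'],r['extent'],np.median(w,0).round(1),cv2.minAreaRect(w[:,:2].astype(np.float32)))
E
```

```text
time_s: 8.7
tcp_pos: [663.9, 127.5, 129.9]
ee_rot: [-180.0, 0.0, 79.1]
ft_force: [-0.7, 0.0, -0.8]
gripper_width: 22.8
grasp_force: 59.9
t 8.7 tcp [663.9 127.5 129.9] [-180.     0.    79.1] shares [-0.02 -0.01 -0.  ] rot [-0.    0.01 -0.02] shares after rot [-0.02 -0.01 -0.  ]
cover 0.97 [334.5, 126.5, 420.1, 219.9] [ 614.1 -116.3   95.6] ((618.1786499023438, -117.34735870361328), (191.09681701660156, 199.5612030029297), 79.219970703125)
scraper 0.97 [278.8, 145.4, 322.6, 163.1] [650.   67.2 118.1] ((670.265380859375, 65.10240173339844), (106.62662506103516, 71.0129623413086), 80.12261199951172)
scraper 0.67 [333.3, 238.9, 351.0, 321.7] [348.4 -24.7  14. ] ((363.9708251953125, -25.575489044189453), (198.43594360351562, 31.22247886657715), 6.345132350921631)
```

View pics/w2.png

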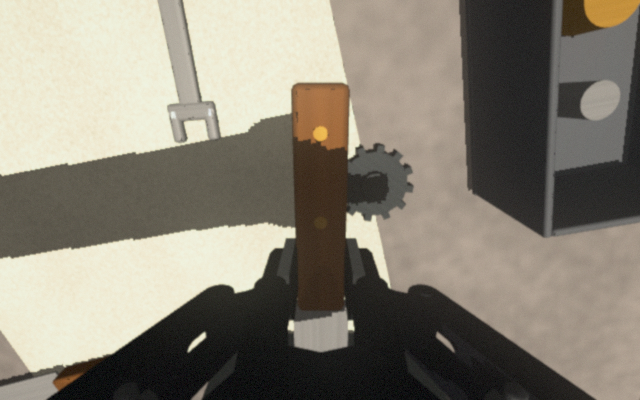

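The wrist view shows the handle held straight at (320,195), but the blade tip is hidden under the gripper. I'll measure the tip against the box edge in the top view.

Run:
```python
from h import *
p,d,C=look('top');W=cloud(d,C)
th=np.radians(-10.8);ex=np.array([np.cos(th),np.sin(th)]);ey=np.array([-np.sin(th),np.cos(th)])
c=np.array([617.5,-117.2])
r=[r for r in eyes.regions_of('top','scraper') if r['extent'][1]<200][0]
print(r['extent'])
def fr(M):
    w=W[M];w=w[~np.isnan(w).any(1)];q=w[:,:2]-c;return np.c_[q@ex,q@ey,w[:,2]]
s=fr(r['mask']);s=s[(s[:,1]<150)&(abs(s[:,2]-118)<8)]
print('tip y',np.percentile(s[:,1],[0,1,3,10]).round(1),'x',np.percentile(s[:,0],[1,50,99]).round(1))
for lo in range(120,200,10):
    k=s[(s[:,1]>=lo)&(s[:,1]<lo+10)]
    if len(k):print(lo,len(k),k[:,0].min().round(1),k[:,0].max().round(1),np.median(k[:,2]).round(1))
R=eyes.regions_of('top','cover')[0];k=fr(R['mask']);k=k[(k[:,2]>88)&(k[:,2]<105)]
for i in (0,1):print(np.percentile(k[:,i],[0,.5,1,99,99.5,100]).round(1))
for a in (-60,0,60):
    j=k[abs(k[:,0]-a)<10];print('yedges',a,j[:,1].min(),j[:,1].max()); j=k[abs(k[:,1]-a)<10];print('xedges',a,j[:,0].min(),j[:,0].max())
print(W[int(150),285:325].round(0)[::4])
save('t3.png',cv2.resize(p[100:230,260:430],None,fx=4.5,fy=4.5,interpolation=cv2.INTER_CUBIC))
```

```text
[278.8, 144.3, 321.9, 165.7]
tip y [136.3 136.4 136.8 137.9] x [-17.  -3.  12.]
130 18 -16.3 10.3 118.2
140 54 -17.1 12.1 117.8
[-99.2 -97.9 -97.   98.   99.  101.1]
[-94.2 -92.8 -91.8  92.8  94.   95.5]
yedges -60 -93.3090720307704 95.49193917083021
xedges -60 -99.06987235991525 100.56583610260142
yedges 0 -93.12220821146276 94.85672832927638
xedges 0 -97.81617758651716 100.03884485257372
yedges 60 -93.67793211190327 95.0706807989661
xedges 60 -99.0758374964508 99.64119478871072
[[662. 105. 119.]
 [662.  95. 118.]
 [663.  86. 116.]
 [662.  77. 119.]
 [662.  67. 119.]
 [662.  58. 119.]
 [701.  49.   3.]
 [703.  39.  -2.]
 [702.  28.   1.]
 [702.  17.  -0.]]
```

View pics/t3.png

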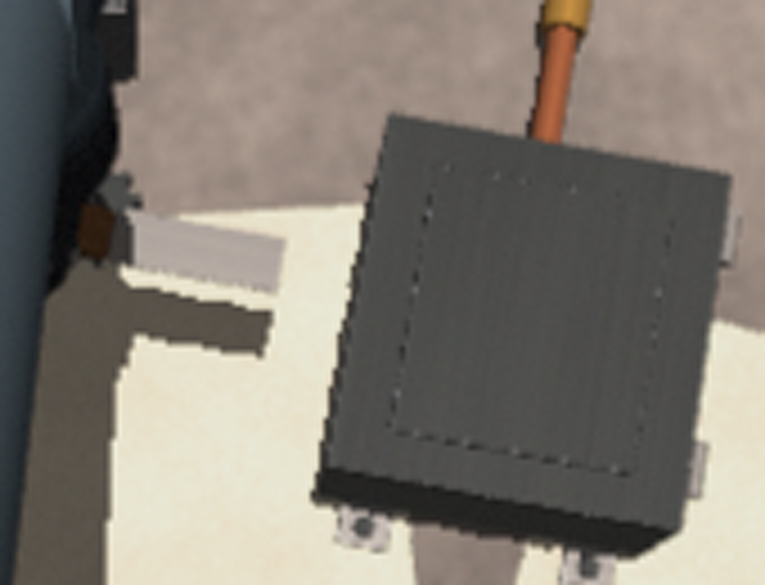

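The crop shows the level blade, its tip at (283,265), 41 mm short of the cover edge at about (345,290) and in line with the notch's middle. I'll lower to notch height and insert about 25 mm.

```bash
python3 -m inch '{"hand":[1,1,1,1,1,1,1,1,1],"delta_pos":[[0,0,0.6],[0,0,0.46],[-0.4,0.0,0],[-0.4,0,0],[-0.3,0,0],[-0.3,0,0],[-0.4,0,0],[-0.4,0,0],[0,0,0]],"delta_rot":[[0,0,0],[0,0,0],[0,0,0],[0,0,0],[0,0,0],[0,0,0],[0,0,0],[0,0,0],[0,0,0]]}'
```

```text
time_s: 10.18
tcp_pos: [651.1, 61.0, 98.3]
ee_rot: [180.0, 0.1, 79.0]
ft_force: [-0.3, 0.7, -1.3]
gripper_width: 22.2
grasp_force: 59.9
```

```bash
python3 -m inch '{"hand":[1,1,1,1,1,1],"delta_pos":[[0,0,-0.17],[-0.02,0,-0.47],[-0.06,0,-0.47],[-0.1,0,-0.46],[-0.14,0,-0.45],[0,0,0]],"delta_rot":[[0,0,0],[0,0,0],[0,0,0],[0,0,0],[0,0,0],[0,0,0]]}'
python3 - <<'E'
from h import *
p,d,C=look('top');W=cloud(d,C)
th=np.radians(-10.8);ex=np.array([np.cos(th),np.sin(th)]);ey=np.array([-np.sin(th),np.cos(th)])
r=eyes.regions_of('top','cover')[0];w=W[r['mask']];w=w[~np.isnan(w).any(1)];y=(w[:,:2]-[618,-117])@ey
k=w[:,2]>85; a=np.polyfit(y[k],w[k,2],1);print('cover deg',np.degrees(np.arctan(a[0])),a, r['score'])
E
```

```text
time_s: 10.92
tcp_pos: [650.9, 53.4, 161.0]
ee_rot: [179.8, -0.1, 79.1]
ft_force: [-0.7, 0.1, -0.1]
gripper_width: 22.6
grasp_force: 59.9
cover deg 20.750116306961722 [  0.37886843 131.9078957 ] 0.66
```

```bash
python3 -m inch '{"hand":[1,1,1,1,1,1,1,1,1,1,1,1,1,1,1],"delta_pos":[[-0.22,0,-0.52],[-0.28,0,-0.5],[-0.33,0,-0.47],[-0.37,0,-0.43],[-0.42,0,-0.39],[-0.46,0,-0.34],[-0.49,0,-0.29],[-0.52,0,-0.24],[-0.54,0,-0.19],[-0.56,0,-0.13],[-0.57,0,-0.07],[-0.57,0,-0.01],[-0.57,0,0.05],[-0.56,0,0.11],[0,0,0]],"delta_rot":[[0,0,0],[0,0,0],[0,0,0],[0,0,0],[0,0,0],[0,0,0],[0,0,0],[0,0,0],[0,0,0],[0,0,0],[0,0,0],[0,0,0],[0,0,0],[0,0,0],[0,0,0]]}'
python3 - <<'E'
from h import *
p,d,C=look('scene');save('s2.png',p);W=cloud(d,C)
th=np.radians(-10.8);ey=np.array([-np.sin(th),np.cos(th)])
for r in eyes.regions_of('scene','cover')[:1]:
    w=W[r['mask']];w=w[~np.isnan(w).any(1)];y=(w[:,:2]-[618,-117])@ey
    k=w[:,2]>110; a=np.polyfit(w[k,2],y[k],1);print('beyond upright deg',-np.degrees(np.arctan(a[0])),a,k.sum(),r['score'])
E
```

```text
time_s: 12.9
tcp_pos: [611.9, -139.7, 260.9]
ee_rot: [-179.9, 0.1, 78.9]
ft_force: [0.4, -0.0, -0.9]
gripper_width: 22.2
grasp_force: 59.9
beyond upright deg 16.13553240524296 [ -0.28930711 -69.0554647 ] 2385 0.67
```

View pics/s2.png

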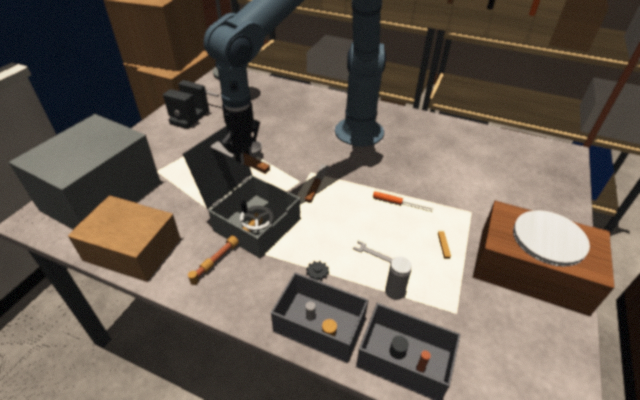

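The scene view shows the cover leaning past upright at about (215,175), with the wheel and its handle visible in the box near (255,215). Now I'll carry the scraper back to its free spot on the paper.

```bash
python3 -c "
from h import *
plan(468.5,254,40,79.2)"
```

```text
t 13.0 tcp [ 612.8 -137.1  261.1] [-180.     0.    79.1] shares [11.9  -7.18  7.37] rot [-0.01  0.01 -0.02] shares after rot [11.9  -7.17  7.37]
```

```bash
python3 -m inch '{"hand":[1,1,1,1,1,1,1,1,1,1,1,1,1,1,1,1,1,1],"delta_pos":[[0.6,0,0],[0.9,0,0],[1,0,0],[1,-0.6,0.2],[1,-0.8,0.4],[1,-0.8,0.4],[1,-0.8,0.4],[1,-0.8,0.4],[1,-0.8,0.4],[1,-0.8,0.4],[1,-0.8,0.5],[0.8,-0.6,0.6],[0.6,-0.38,0.7],[0,0,0.9],[0,0,0.9],[0,0,0.8],[0,0,0.37],[0,0,0]],"delta_rot":[[0,0,0],[0,0,0],[0,0,0],[0,0,0],[0,0,0],[0,0,0],[0,0,0],[0,0,0],[0,0,0],[0,0,0],[0,0,0],[0,0,0],[0,0,0],[0,0,0],[0,0,0],[0,0,0],[0,0,0],[0,0,0]]}'; python3 -c "
from h import *
plan(468.5,254,23,79.2)"
```

```text
time_s: 15.25
tcp_pos: [467.7, 255.6, 39.8]
ee_rot: [-179.9, 0.0, 79.3]
ft_force: [0.0, 0.1, -0.4]
gripper_width: 22.4
grasp_force: 59.9
t 15.25 tcp [467.7 255.6  39.8] [-179.9    0.    79.3] shares [-0.05  0.04  0.56] rot [-0.02  0.01  0.02] shares after rot [-0.05  0.04  0.56]
```

```bash
python3 -m inch '{"hand":[1,1,1,1,-1,-1,-1,-1,-1,-1,-1,-1],"delta_pos":[[0,0,0.25],[0,0,0.2],[0,0,0.1],[0,0,0],[0,0,0],[0,0,0],[0,0,0],[0,0,-0.4],[0,0,-0.9],[0,0,-1],[0,0,-1],[0,0,-1]],"delta_rot":[[0,0,0],[0,0,0],[0,0,0],[0,0,0],[0,0,0],[0,0,0],[0,0,0],[0,0,0],[0,0,0],[0,0,0],[0,0,0],[0,0,0]]}'
python3 - <<'E'
from h import *
p,d,C=look('top');W=cloud(d,C);save('t4.png',p)
th=np.radians(-10.8);ex=np.array([np.cos(th),np.sin(th)]);ey=np.array([-np.sin(th),np.cos(th)])
for q in('handle','wheel','scraper'):
  for r in eyes.regions_of('top',q)[:3]:
    w=W[r['mask']];w=w[~np.isnan(w).any(1)]; print(q,r['score'],r['extent'],np.median(w,0).round(1),np.percentile(w[:,2],[5,95]).round(1),((np.median(w[:,:2],0)-[618,-117])@np.c_[ex,ey]).round(1))
plan(618,-117,180,79.2)
E
```

```text
time_s: 16.75
tcp_pos: [468.7, 254.6, 154.6]
ee_rot: [180.0, -0.0, 79.2]
ft_force: [0.4, 0.1, 0.5]
gripper_width: 85.3
grasp_force: 0.0
wheel 0.87 [354.1, 153.0, 400.1, 198.2] [ 614.8 -114.6   36.6] [12.5 78.4] [-3.6  1.7]
scraper 0.89 [330.8, 237.4, 351.3, 324.0] [354.4 -24.6  13.9] [ 7.4 22.1] [-276.2   41.4]
scraper 0.86 [212.8, 229.7, 271.9, 250.3] [460.3 212.3  12.8] [ 8.3 22.2] [-216.6  293.9]
t 16.95 tcp [469.  255.  153.8] [ 1.799e+02 -1.000e-01  7.920e+01] shares [-11.24   7.21  -0.89] rot [ 0.01 -0.02 -0.01] shares after rot [-11.25   7.2   -0.87]
```

View pics/t4.png

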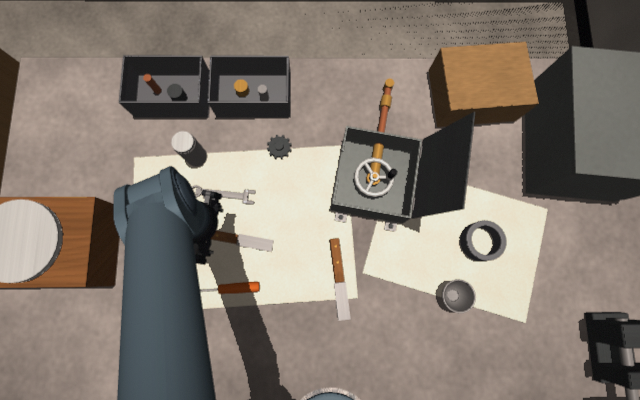

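The top view shows the cover lying back at (443,165), the scraper flat at (245,240), and the wheel at (375,177) with its black handle at (392,173). I'll compute the handle position.

Run:
```python
from h import *
p,d,C=look('top');W=cloud(d,C)
th=np.radians(-10.8);E=np.array([[np.cos(th),np.sin(th)],[-np.sin(th),np.cos(th)]])
S=W[140:215,340:415];G=p[140:215,340:415].max(-1)
q=(S[...,:2]-[618,-117])@E.T
k=(np.hypot(q[...,0],q[...,1])<65)&(S[...,2]>60)
print(k.sum(),np.median(q[k],0),q[k].min(0),q[k].max(0),np.median(S[k],0),np.percentile(S[k][:,2],[5,50,95]))
t=k&(S[...,2]>78); print(t.sum(),q[t].mean(0),S[t].mean(0))
# wheel rim points for axis: bright, z~38
m=eyes.regions_of('top','wheel')[0]['mask'][140:215,340:415]
r=m&(abs(S[...,2]-38)<5)&(G>130); a=cv2.fitEllipse(cv2.convexHull(S[r][:,:2].astype(np.float32)));print(a)
```

```text
61 [  4.86984484 -37.55936268] [ -1.14700605 -47.8446892 ] [ 15.46656103 -29.83123354] [ 615.75128441 -155.15810087   80.75031453] [63.13333897 80.75031453 83.74223357]
40 [  7.4306717  -38.63727964] [ 618.05914982 -156.34527622   81.89114658]
((618.8072509765625, -116.59693908691406), (99.34895324707031, 100.12835693359375), 82.68743133544922)
```

```bash
python3 -c "
from h import *
plan(618.3,-156.4,180,79.2)"
```

```text
t 17.05 tcp [467.8 254.3 152.1] [-1.799e+02  1.000e-01  7.920e+01] shares [-12.51   7.5   -0.93] rot [-0.02  0.01 -0.01] shares after rot [-12.51   7.49  -0.93]
```

```bash
python3 -m inch '{"hand":[-1,-1,-1,-1,-1,-1,-1,-1,-1,-1,-1,-1,-1,-1,-1,-1],"delta_pos":[[-0.5,0.3,-0.5],[-0.9,0.6,-0.5],[-1,0.6,0],[-1,0.6,0],[-1,0.6,0],[-1,0.6,0],[-1,0.6,0],[-1,0.6,0],[-1,0.6,0],[-1,0.6,0],[-1,0.6,0],[-0.9,0.6,0],[-0.7,0.4,0],[-0.4,0.3,0],[-0.11,0.1,0],[0,0,0]],"delta_rot":[[0,0,0],[0,0,0],[0,0,0],[0,0,0],[0,0,0],[0,0,0],[0,0,0],[0,0,0],[0,0,0],[0,0,0],[0,0,0],[0,0,0],[0,0,0],[0,0,0],[0,0,0],[0,0,0]]}'
python3 - <<'E'
from h import *
plan(618.3,-156.4,66.5,79.2)
p,d,C=look('wrist');save('w5.png',p);W=cloud(d,C)
k=(np.hypot(W[...,0]-618,W[...,1]+156)<25)&(W[...,2]>74)&(W[...,2]<92)
print(k.sum(),W[k].mean(0),W[k].min(0),W[k].max(0))
E
```

```text
time_s: 19.05
tcp_pos: [624.9, -156.8, 182.6]
ee_rot: [-180.0, -0.0, 79.2]
ft_force: [0.5, 1.0, 0.7]
gripper_width: 85.1
grasp_force: 0.0
t 19.05 tcp [ 624.9 -156.8  182.6] [-180.    -0.    79.2] shares [-0.03 -0.22  3.87] rot [-0.01 -0.01  0.  ] shares after rot [-0.03 -0.22  3.87]
414 [ 619.6890418  -154.74481424   80.37375584] [ 610.11569211 -165.02435662   74.14284129] [ 628.86301025 -146.94217763   83.48701228]
```

View pics/w5.png

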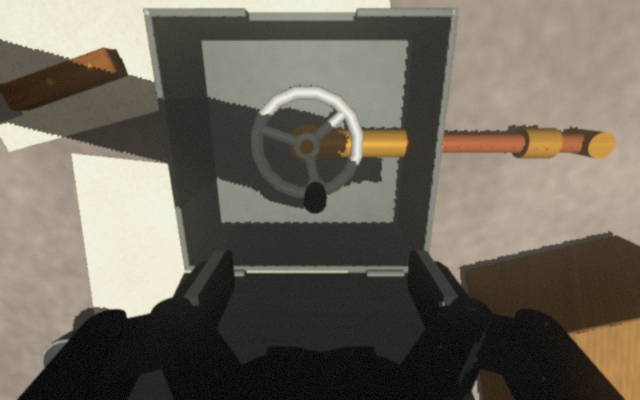

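The wrist view shows the handle at (315,198) on the wheel centred at (306,146), clear between the fingers. The handle is at about (619,−156), so I'll descend and grip.

```bash
python3 -m inch '{"hand":[-1,-1,-1,-1,-1,-1,-1,1,1,1,1,1],"delta_pos":[[0,-0.19,0.4],[0,0,0.8],[0,0,0.9],[0,0,0.8],[0,0,0.6],[0,0,0.37],[0,0,0],[0,0,0],[0,0,0],[0,0,0],[0,0,0],[0,0,0]],"delta_rot":[[0,0,0],[0,0,0],[0,0,0],[0,0,0],[0,0,0],[0,0,0],[0,0,0],[0,0,0],[0,0,0],[0,0,0],[0,0,0],[0,0,0]]}'; python3 -c "
from h import *
plan(618.5,-117,66.5,79.2)"
```

```text
time_s: 20.6
tcp_pos: [619.9, -156.3, 67.3]
ee_rot: [179.9, -0.0, 79.2]
ft_force: [-0.2, 0.2, 2.4]
gripper_width: 17.2
grasp_force: 58.6
t 20.6 tcp [ 619.9 -156.3   67.3] [179.9  -0.   79.2] shares [ 1.28 -0.29  0.03] rot [ 0.01 -0.   -0.01] shares after rot [ 1.28 -0.29  0.03]
```

```bash
cat >> h.py <<'E'
def ang(c=(618.5,-117),yaw=79.2):
    s=readout.read_state(); a=np.radians(yaw-90); v=s['tcp_pos'][:2]-c
    x=v@[np.cos(a),np.sin(a)];y=v@[-np.sin(a),np.cos(a)]
    print('t',round(s['time_s'],2),'box',x.round(1),y.round(1),'r',np.hypot(x,y).round(1),'q',np.degrees(np.arctan2(y,x)).round(1)%360,'z',s['tcp_pos'][2].round(1),'F',s['ft_force'].round(1),s['ee_rot'].round(1))
    return x,y
def arc(q0,step,n,r=40):
    q=np.radians(q0+step*np.arange(n+1)); P=np.c_[r*np.sin(q),r*np.cos(q)]/30
    print([list(k)+[0] for k in np.diff(P,axis=0).round(2)])
E
python3 -c "
from h import *
ang();arc(282.8,-15,16);arc(42.8,-15,2)"
```

```text
t 20.6 box 8.7 -38.4 r 39.4 q 282.8 z 67.3 F [-0.2  0.2  2.4] [179.9  -0.   79.2]
[[np.float64(-0.03), np.float64(-0.35), 0], [np.float64(0.06), np.float64(-0.34), 0], [np.float64(0.15), np.float64(-0.32), 0], [np.float64(0.22), np.float64(-0.27), 0], [np.float64(0.28), np.float64(-0.2), 0], [np.float64(0.33), np.float64(-0.12), 0], [np.float64(0.35), np.float64(-0.03), 0], [np.float64(0.34), np.float64(0.06), 0], [np.float64(0.32), np.float64(0.15), 0], [np.float64(0.27), np.float64(0.22), 0], [np.float64(0.2), np.float64(0.28), 0], [np.float64(0.12), np.float64(0.33), 0], [np.float64(0.03), np.float64(0.35), 0], [np.float64(-0.06), np.float64(0.34), 0], [np.float64(-0.15), np.float64(0.32), 0], [np.float64(-0.22), np.float64(0.27), 0]]
[[np.float64(-0.28), np.float64(0.2), 0], [np.float64(-0.33), np.float64(0.12), 0]]
```

First a short arc to check the direction, then the rest.

```bash
python3 -m inch '{"hand":[1,1,1,1,1,1,1],"delta_pos":[[-0.03,-0.35,0],[0.06,-0.34,0],[0.15,-0.32,0],[0.22,-0.27,0],[0.28,-0.2,0],[0.33,-0.12,0],[0,0,0]],"delta_rot":[[0,0,0],[0,0,0],[0,0,0],[0,0,0],[0,0,0],[0,0,0],[0,0,0]]}'; python3 -c "
from h import *
ang()"
```

```text
time_s: 21.48
tcp_pos: [579.7, -115.7, 67.3]
ee_rot: [179.8, -0.0, 79.3]
ft_force: [5.6, 0.1, 0.3]
gripper_width: 17.5
grasp_force: 59.5
t 21.48 box -38.3 -6.0 r 38.8 q 188.9 z 67.3 F [5.6 0.1 0.3] [179.8  -0.   79.3]
```

```bash
python3 -c "
from h import *
arc(190,-15,10);ang((619.5,-116.5))" | sed 's/np.float64//g'
```

```text
[[(0.35), (-0.02), 0], [(0.34), (0.08), 0], [(0.31), (0.16), 0], [(0.26), (0.24), 0], [(0.19), (0.29), 0], [(0.1), (0.33), 0], [(0.02), (0.35), 0], [(-0.08), (0.34), 0], [(-0.16), (0.31), 0], [(-0.24), (0.26), 0]]
t 21.48 box -39.2 -6.7 r 39.8 q 189.6 z 67.3 F [5.6 0.1 0.3] [179.8  -0.   79.3]
```

```bash
python3 -m inch '{"hand":[1,1,1,1,1,1,1,1,1,1,1],"delta_pos":[[0.35,0.02,0],[0.34,0.08,0],[0.31,0.16,0],[0.26,0.24,0],[0.19,0.29,0],[0.1,0.33,0],[0.02,0.35,0],[-0.08,0.34,0],[-0.16,0.31,0],[-0.24,0.26,0],[0,0,0]],"delta_rot":[[0,0,0],[0,0,0],[0,0,0],[0,0,0],[0,0,0],[0,0,0],[0,0,0],[0,0,0],[0,0,0],[0,0,0],[0,0,0]]}'; python3 -c "
from h import *
ang((619.5,-116.5));arc(40,-8,7)"|sed 's/np.float64//g'
```

```text
time_s: 22.85
tcp_pos: [655.1, -97.6, 67.3]
ee_rot: [179.9, -0.1, 79.2]
ft_force: [3.7, 1.1, 5.6]
gripper_width: 17.1
grasp_force: 59.9
t 22.85 box 31.5 25.2 r 40.3 q 38.7 z 67.3 F [3.7 1.1 5.6] [ 1.799e+02 -1.000e-01  7.920e+01]
[[(-0.15), (0.11), 0], [(-0.16), (0.09), 0], [(-0.17), (0.06), 0], [(-0.18), (0.04), 0], [(-0.19), (0.01), 0], [(-0.19), (-0.01), 0], [(-0.18), (-0.04), 0]]
```

```bash
python3 -m inch '{"hand":[1,1,1,1,1,1,1],"delta_pos":[[-0.15,0.11,0],[-0.16,0.09,0],[-0.17,0.06,0],[-0.18,0.04,0],[-0.07,0,0],[-0.05,0,0],[0,0,0]],"delta_rot":[[0,0,0],[0,0,0],[0,0,0],[0,0,0],[0,0,0],[0,0,0],[0,0,0]]}'; python3 -c "
from h import *
ang((619.5,-116.5))"
```

```text
time_s: 23.72
tcp_pos: [659.3, -122.5, 67.3]
ee_rot: [179.9, -0.0, 79.2]
ft_force: [3.1, 1.7, 5.6]
gripper_width: 17.0
grasp_force: 60.0
t 23.73 box 40.3 1.6 r 40.3 q 2.2 z 67.3 F [3.1 1.7 5.6] [179.9  -0.   79.2]
```

```bash
python3 -m inch '{"hand":[1,1,1,1,1],"delta_pos":[[-0.04,0,0],[-0.04,0,0],[-0.04,0,0],[0,0,0],[0,0,0]],"delta_rot":[[0,0,0],[0,0,0],[0,0,0],[0,0,0],[0,0,0]]}'; python3 -c "
from h import *
ang((619.5,-116.5))"
```

```text
time_s: 24.35
tcp_pos: [659.1, -124.0, 67.3]
ee_rot: [179.9, -0.2, 79.3]
ft_force: [3.0, 3.2, 5.5]
gripper_width: 17.3
grasp_force: 60.0
t 24.35 box 40.3 0.1 r 40.3 q 0.1 z 67.3 F [3.  3.2 5.5] [179.9  -0.2  79.3]
```

```bash
python3 -m inch '{"hand":[1,1,1,1,1],"delta_pos":[[-0.06,0,0],[-0.06,0,0],[-0.06,0,0],[0,0,0],[0,0,0]],"delta_rot":[[0,0,0],[0,0,0],[0,0,0],[0,0,0],[0,0,0]]}'; python3 -c "
from h import *
ang((619.5,-116.5))"
```

```text
time_s: 24.98
tcp_pos: [659.1, -124.2, 67.3]
ee_rot: [180.0, -0.5, 79.5]
ft_force: [3.4, 6.9, 7.1]
gripper_width: 17.1
grasp_force: 60.2
t 24.98 box 40.3 -0.1 r 40.3 q 359.8 z 67.3 F [3.4 6.9 7.1] [180.   -0.5  79.5]
```

The TCP has stopped moving while the force climbs, so the valve is shut at a measured angle of about 0°. Now I'll relieve the push and open two turns, 180° per call.

```bash
python3 -m inch '{"hand":[1,1,1,1,1,1,1,1,1,1,1,1,1,1,1],"delta_pos":[[0.12,0,0],[0.1,0,0],[0.35,-0.05,0],[0.32,-0.13,0],[0.28,-0.21,0],[0.21,-0.28,0],[0.13,-0.32,0],[0.05,-0.35,0],[-0.05,-0.35,0],[-0.13,-0.32,0],[-0.21,-0.28,0],[-0.28,-0.21,0],[-0.32,-0.13,0],[-0.35,-0.05,0],[0,0,0]],"delta_rot":[[0,0,0],[0,0,0],[0,0,0],[0,0,0],[0,0,0],[0,0,0],[0,0,0],[0,0,0],[0,0,0],[0,0,0],[0,0,0],[0,0,0],[0,0,0],[0,0,0],[0,0,0]]}'; python3 -c "
from h import *
ang((619.5,-116.5))"
```

```text
time_s: 26.85
tcp_pos: [579.9, -112.4, 67.2]
ee_rot: [179.8, 0.1, 79.1]
ft_force: [4.4, -1.2, 4.5]
gripper_width: 17.4
grasp_force: 59.8
t 26.85 box -39.7 -3.4 r 39.8 q 184.9 z 67.2 F [ 4.4 -1.2  4.5] [1.798e+02 1.000e-01 7.910e+01]
```

```bash
python3 -m inch '{"hand":[1,1,1,1,1,1,1,1,1,1,1,1,1],"delta_pos":[[-0.24,0.05,0],[-0.32,0.13,0],[-0.28,0.21,0],[-0.21,0.28,0],[-0.13,0.32,0],[-0.05,0.35,0],[0.05,0.35,0],[0.13,0.32,0],[0.21,0.28,0],[0.28,0.21,0],[0.32,0.13,0],[0.35,0.05,0],[0,0,0]],"delta_rot":[[0,0,0],[0,0,0],[0,0,0],[0,0,0],[0,0,0],[0,0,0],[0,0,0],[0,0,0],[0,0,0],[0,0,0],[0,0,0],[0,0,0],[0,0,0]]}'; python3 -c "
from h import *
ang((619.5,-116.5))"
```

```text
time_s: 28.48
tcp_pos: [659.3, -122.9, 67.3]
ee_rot: [179.9, 0.0, 79.2]
ft_force: [3.0, 0.5, 5.8]
gripper_width: 17.0
grasp_force: 60.1
t 28.48 box 40.3 1.2 r 40.3 q 1.7 z 67.3 F [3.  0.5 5.8] [179.9   0.   79.2]
```

One turn is done (360 + 1.7°). Next half turn:

```bash
python3 -m inch '{"hand":[1,1,1,1,1,1,1,1,1,1,1,1,1],"delta_pos":[[0.32,-0.05,0],[0.32,-0.13,0],[0.28,-0.21,0],[0.21,-0.28,0],[0.13,-0.32,0],[0.05,-0.35,0],[-0.05,-0.35,0],[-0.13,-0.32,0],[-0.21,-0.28,0],[-0.28,-0.21,0],[-0.32,-0.13,0],[-0.35,-0.05,0],[0,0,0]],"delta_rot":[[0,0,0],[0,0,0],[0,0,0],[0,0,0],[0,0,0],[0,0,0],[0,0,0],[0,0,0],[0,0,0],[0,0,0],[0,0,0],[0,0,0],[0,0,0]]}'; python3 -c "
from h import *
ang((619.5,-116.5))"
```

```text
time_s: 30.1
tcp_pos: [580.2, -110.2, 67.2]
ee_rot: [179.9, 0.1, 79.1]
ft_force: [4.5, -2.1, 4.7]
gripper_width: 17.3
grasp_force: 59.9
t 30.1 box -39.8 -1.2 r 39.8 q 181.7 z 67.2 F [ 4.5 -2.1  4.7] [1.799e+02 1.000e-01 7.910e+01]
```

```bash
python3 -m inch '{"hand":[1,1,1,1,1,1,1,1,1,1,1,1,1,1],"delta_pos":[[-0.31,0.05,0],[-0.32,0.13,0],[-0.28,0.21,0],[-0.21,0.28,0],[-0.13,0.32,0],[-0.05,0.35,0],[0.05,0.35,0],[0.13,0.32,0],[0.21,0.28,0],[0.28,0.21,0],[0.32,0.13,0],[0.33,0.05,0],[0,0,0],[0,0,0]],"delta_rot":[[0,0,0],[0,0,0],[0,0,0],[0,0,0],[0,0,0],[0,0,0],[0,0,0],[0,0,0],[0,0,0],[0,0,0],[0,0,0],[0,0,0],[0,0,0],[0,0,0]]}'
python3 - <<'E'
from h import *
ang((619.5,-116.5))
p,d,C=look('scene');W=cloud(d,C);save('s3.png',p)
p2,d,C=look('top');
for r in eyes.regions_of('top','scraper')[:3]:
    w=cloud(d,C)[r['mask']];print(r['score'],np.nanmedian(w,0).round(1),r['extent'])
th=np.radians(-10.8);ey=np.array([-np.sin(th),np.cos(th)])
for r in eyes.regions_of('scene','cover')[:1]:
    w=W[r['mask']];w=w[~np.isnan(w).any(1)];y=(w[:,:2]-[618,-117])@ey
    k=w[:,2]>110; a=np.polyfit(w[k,2],y[k],1);print('beyond upright deg',-np.degrees(np.arctan(a[0])),k.sum(),r['score'])
E
```

```text
time_s: 31.85
tcp_pos: [659.2, -123.0, 67.3]
ee_rot: [179.9, 0.0, 79.2]
ft_force: [5.3, -0.6, 6.5]
gripper_width: 17.2
grasp_force: 60.1
t 31.85 box 40.3 1.0 r 40.3 q 1.5 z 67.3 F [ 5.3 -0.6  6.5] [179.9   0.   79.2]
0.71 [463.4 231.3  14.8] [191.6, 226.1, 271.4, 249.8]
0.3 [ 603.2 -231.9  169.9] [334.6, 110.1, 474.9, 222.2]
beyond upright deg 12.776918162995628 2016 0.78
```

View pics/s3.png

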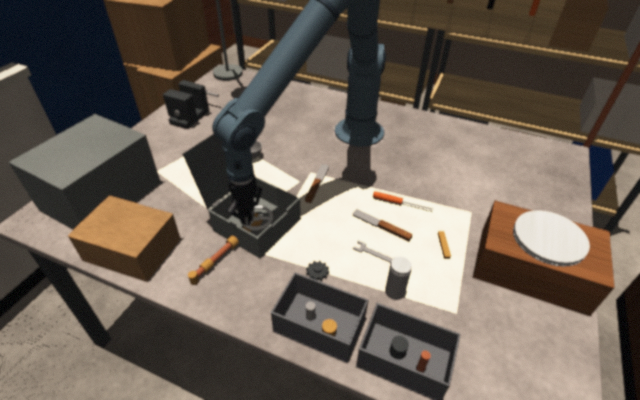

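The final view shows the cover past upright at (210,170), the scraper flat at (383,224), the bystanders where they were, and the gripper on the handle at (243,200). The wheel is 720° + 1.5° from its stop.

```bash
python3 -c "
from workcell import close_job
print(close_job())"
```

```text
the job is handed in; nothing more can be done
None
```

I handed the job in at about 32 s, and no verdict came back: the scraper levered the cover open to about 13–16° past upright and lies flat on the bench, and the wheel went shut against its stop, then back two turns (about 1.5° over), with the fingers still gripping its handle at about 60 N.

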